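# Sweep the spent spark specimens off the sorting stand into their totes

## Task

Clear the spent metal specimens off the steel sorting stand: sweep the round pucks over the open end into the tote that already holds a puck, and the rectangular bar over the other end into the tote that already holds a bar. Slide them along the plate and let them drop in; do not pick them up. Leave what is already in the totes inside, and do not shift the bottle, brush and calliper on the desk.

Things in the scene. Friction and masses are not known exactly. Their poses are not given: they have to be found in the camera images.
- stand: Sorting stand, fixed: steel plate 330 (its x) x 260 mm (its y), top 100 mm above the desk, on four legs. The edges at x = +-165 mm carry a lip 18 mm above the plate, 3 mm thick; the ends at y = +-130 mm are open and level, a tote under each. Origin: on the desk under the plate's centre; x points away from the robot, y to the robot's left, turned by up to 0.12 rad.
- tote_a: The puck tote: open grey plastic, 300 (its x, along the stand's x) x 170 mm (its y), 85 mm high, walls and floor 3 mm, fixed under one open end of the stand, its inner rim 10 mm in from and 15 mm below the plate's edge. Its end of the stand (+y or -y) changes from run to run. Origin: centre of its underside. It already holds one loose puck.
- tote_b: The bar tote: open grey plastic, 300 (its x, along the stand's x) x 170 mm (its y), 85 mm high, walls and floor 3 mm, fixed under one open end of the stand, its inner rim 10 mm in from and 15 mm below the plate's edge. Its end of the stand (+y or -y) changes from run to run. Origin: centre of its underside. It already holds one loose bar.
- puck_1: Spent round puck to be sorted: solid steel disc, 60 mm diameter, 20 mm high, ground top with small grey spark burns, 0.3 to 0.6 kg. Starts flat on the plate, in one of three places 90 mm apart along the stand's x, within 50 mm of y = 0. Origin: centre of its underside; z up.
- puck_2: Spent round puck to be sorted, the same as puck_1: solid steel disc, 60 mm diameter, 20 mm high, ground top with small grey spark burns, 0.3 to 0.6 kg. Starts flat on the plate, in one of three places 90 mm apart along the stand's x, within 50 mm of y = 0. Origin: centre of its underside; z up.
- bar_1: Spent bar to be sorted: rectangular steel block 80 x 35 x 14 mm high, ground top with small grey spark burns, 0.2 to 0.4 kg; its x axis is along its 80 mm length. Starts flat on the plate, in one of three places 90 mm apart along the stand's x, within 50 mm of y = 0. Its length lies within 0.4 rad of the stand's x. Origin: centre of its underside; z up.
- puck_binned: Puck already lying in the puck tote, loose: solid steel disc, 60 mm diameter, 20 mm high, ground top with small grey spark burns, 0.3 to 0.6 kg. Origin: centre of its underside; z up.
- bar_binned: Bar already lying in the bar tote, loose: rectangular steel block 80 x 35 x 14 mm high, ground top with small grey spark burns, 0.2 to 0.4 kg; its x axis is along its 80 mm length. Origin: centre of its underside; z up.
- bottle: Bystander: white plastic bottle, 64 mm diameter, 170 mm tall, standing on the desk to the robot's right of the stand. Origin: centre of its underside.
- brush: Bystander: hand brush 180 mm long lying on the desk beyond the stand. Origin: in its middle, underneath.
- calliper: Bystander: digital calliper 210 mm long lying on the desk to the robot's left of the stand. Origin: near its middle, underneath.
- puck_1_mid (a point): Centre of puck_1, 10 mm above its origin.
- puck_2_mid (a point): Centre of puck_2, 10 mm above its origin.
- bar_1_mid (a point): Centre of bar_1, 7 mm above its origin.
- puck_binned_mid (a point): Centre of puck_binned, 10 mm above its origin.
- bar_binned_mid (a point): Centre of bar_binned, 7 mm above its origin.

How it is judged:
At the end, for the whole second after the job is handed in: Both pucks and the puck that was there already lie inside the puck tote, and the bar and the bar that was there already lie inside the bar tote: each one's centre within the tote's walls and below 75 mm above its underside (its rim is at 85 mm), and at rest (slower than 0.03 m/s) (x of puck_1_mid in the frame of tote_a between -0.148 and 0.148 m and y of puck_1_mid in the frame of tote_a between -0.083 and 0.083 m and z of each of puck_1_mid, puck_2_mid, puck_binned_mid in the frame of tote_a below 0.075 m and linear speed of each of puck_1, puck_2, puck_binned, bar_1, bar_binned below 0.03 m/s and x of puck_2_mid in the frame of tote_a between -0.148 and 0.148 m and y of puck_2_mid in the frame of tote_a between -0.083 and 0.083 m and x of puck_binned_mid in the frame of tote_a between -0.148 and 0.148 m and y of puck_binned_mid in the frame of tote_a between -0.083 and 0.083 m and x of bar_1_mid in the frame of tote_b between -0.148 and 0.148 m and y of bar_1_mid in the frame of tote_b between -0.083 and 0.083 m and z of each of bar_1_mid, bar_binned_mid in the frame of tote_b below 0.075 m and x of bar_binned_mid in the frame of tote_b between -0.148 and 0.148 m and y of bar_binned_mid in the frame of tote_b between -0.083 and 0.083 m); the robot touches nothing.
It fails at once if a specimen that is to be sorted is picked up: its centre comes more than about 30 mm above where it lay on the plate (z of any of puck_1_mid, puck_2_mid in the frame of stand above 0.14 m or z of bar_1_mid in the frame of stand above 0.137 m).
It fails at once if the bottle, brush or calliper is moved by more than 30 mm (distance of any of bottle, brush, calliper from where it was at the start of the episode above 0.03 m).
It also fails if it takes over 48 s, if anything falls off the work surface, if the arm or the gripper's body presses on something with over 40 N, if the wrist force passes 120 N, or if a joint passes its speed limit or range.

## Robot

A 6-joint arm with a two-finger parallel gripper is mounted at the origin on the work surface. World frame = base frame: x ahead of the robot, y to its left, z up, the work surface at z = 0. Lengths are in m, angles in rad, forces in N, time in s.
With the tool pointing down it reaches from about 0.35 to 1 m from the base axis. Payload 7.1 kg.
Tool frame: the origin (TCP) lies at the very end of the fingers, on their centre line; the grasp point (between the pads) lies 19 mm behind it; x points along the fingers, y is the direction in which the jaws open and shut, and the axes are right-handed (so a half turn about x gives the same grasp; the last joint's range is limited). The gripper opens to 85 mm and grips with 20 to 120 N. Pads are 22 mm wide; open, the fingers measure 114 mm over their backs; the gripper's body (76 mm by 85 mm) begins 54 mm behind the grasp point. The pads swing forward as they close: fully open they stand 13 mm farther back than shut.
Start: joints at [-1.301, 0.423, 1.63, -0, 1.089, -0.019], TCP at [0.178, -0.599, 0.231] pointing down, gripper open.
Joint ranges: [-3, 3], [-0.9, 2.11], [0.09, 2.58], [-1.31, 4.45], [0.11, 2.69], [-2.54, 2.54]. Speed limits (rad/s): [2.39, 2.39, 3.01, 3.14, 3.14, 3.14].

## Interface

Orientations are given as [roll, pitch, yaw] about the fixed x, y, z axes, in that order (R = Rz(yaw) Ry(pitch) Rx(roll)).
In Python, from station import arm gives the robot as it stands.
- The arm moves only by the tool jog_arm, never from a script. Its argument "series" is a list of rows, each a list of 6 numbers: the shift along the tool's x, y, z in mm, then the turn, a rotation vector about the tool's x, y, z in rad. A call has 1 to 12 rows; each row is the pose to reach, as a shift and turn from the pose measured when the call began, along the tool's axes at that moment; what a row does not reach only later rows make up. A row lasts 1/12 s, in which the tool goes at most 41.7 mm and 7.16 degrees, less where a joint would pass 70% of its speed; a pose out of reach is approached as far as the arm can. A call with a gripper value outside its range is refused whole. "fingers" is the finger opening in mm, from 0 to 85.4, set as the call begins (left out, the last holds). The fingers move at their own pace and stop on an object; "force" is the grip in N (left out, the last holds). Time passes only in rows, so rows that repeat a pose let the fingers close. It gives the time, the measured TCP pose, the force and the opening at its end, in the units of the state.
- arm.sense(): the state, without advancing time (a new reading comes with each control period).
- arm.capture(name): name is "scene" or "top" or "wrist"; returns a dict with "img" (400x640x3 uint8, blue, green, red), "camera_matrix" (3x3 intrinsics, pixels), "distortion" ([k1, k2, p1, p2, k3] as OpenCV has them; the pictures are not rectified), "eye" and "attitude" of the camera in the world. Camera axes: x right, y up, looking along -z (the intrinsics and any distortion apply to the point x, -y, -z); pixel columns grow to the right and rows downward; lengths in m; the calibration is good to about 2 mm. A picture is of the moment at which its call begins. There is no depth.
- arm.hand_in(): hands the job in, once; it reports no verdict.
The state is a dict: "time": time; "qpos": joint angles; "joint_velocities": joint speeds; "joint_torque": joint torques, N m; "eef_pos": TCP position; "tcp_rot": TCP orientation; "ft_force": force on the tool from outside, world axes, zero at the start; "ft_torque": the same for the moment, N m; "finger_gap": opening from 0.0 (shut) to 1.0 (fully open).
Only numpy, scipy, OpenCV 4.12 (cv2) and the standard library are available. Lean on these libraries where they do the work, as an engineer would, in place of code of your own. Each camera call takes 0.05 s, during which the arm holds its last target. There are 200 camera calls.

## Working session

There is one attempt and no reset: what is moved stays moved. The work goes in short steps, Python scripts to look and compute and a tool call to move; the robot and the scene stay as the last step left them, time stands still between calls to the robot, and variables do not carry over. Pictures are saved under pics/ and viewed, about 8 in all and at most 12, crops included, and the job is handed in when it is done.

Besides the shell and the picture viewer there is one more tool, called after "Emit:" by a JSON object that holds its "fn" and its "kwargs". jog_arm: Moves the arm, as the interface text tells. Its arguments: {"type":"object","properties":{"series":{"type":"array"},"fingers":{"type":"number"},"force":{"type":"number"}},"required":["series"]}

```bash
mkdir -p pics; ls; python3 - <<'E'
from station import arm
import cv2,json
s=arm.sense();print({k:s[k] for k in('time','eef_pos','tcp_rot','finger_gap','ft_force')})
for n in('top','scene'):
    c=arm.capture(n);cv2.imwrite(f'pics/{n}0.png',c['img']);print(n,c['camera_matrix'],c['distortion'],c['eye'],c['attitude'])
E
```

```text
pics
{'time': 0.0, 'eef_pos': array([ 0.17789176, -0.5985646 ,  0.23053414]), 'tcp_rot': array([-1.5892211 ,  1.56922582,  1.84116215]), 'finger_gap': 0.996081474444832, 'ft_force': array([-7.43395680e-01,  5.17460220e-01,  6.25214226e-04])}
top [[394.59424299   0.         316.78810314]
 [  0.         394.59424299 198.84113702]
 [  0.           0.           1.        ]] [0.03421965 0.         0.         0.         0.        ] [0.50451454 0.0087669  1.24390696] [ 0.10052351 -0.01794887 -1.59686204]
scene [[480.73008076   0.         318.93734639]
 [  0.         480.73008076 199.71245001]
 [  0.           0.           1.        ]] [-0.0580829  0.         0.         0.         0.       ] [1.45789979 0.70644693 0.86579437] [ 9.71710057e-01 -9.97309988e-04  2.27049108e+00]
```

View pics/top0.png

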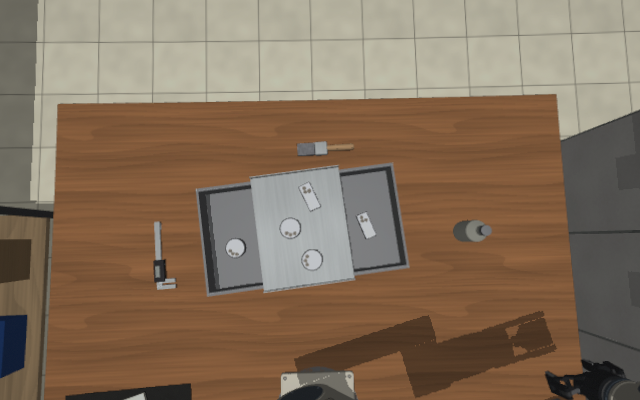

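View pics/scene0.png

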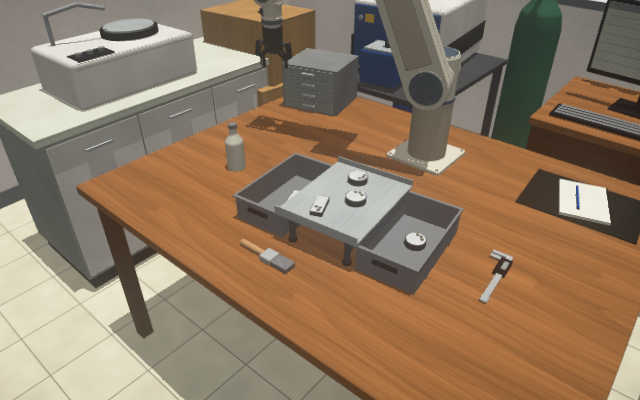

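The top view shows the stand's plate with corners at about (250,178), (338,167), (355,280) and (265,292). The pucks are at (290,228) and (312,259), and the bar is at (310,196). The puck tote is on the left (+y, puck at 235,247) and the bar tote on the right (-y, bar at 366,225).

```bash
cat >h.py <<'E'
import cv2,numpy as np
from scipy.spatial.transform import Rotation as R
def ray(c,uv,z):
    p=cv2.undistortPoints(np.float64(uv).reshape(-1,1,2),c['camera_matrix'],np.array(c['distortion']))[:,0]
    d=np.c_[p[:,0],-p[:,1],-np.ones(len(p))]@R.from_euler('xyz',c['attitude']).as_matrix().T
    e=np.array(c['eye']); return e+d*((z-e[2])/d[:,2])[:,None]
E
python3 - <<'E'
from station import arm
from h import *
np.set_printoptions(precision=4,suppress=True)
c=arm.capture('top')
cor=ray(c,[(250,178),(338,167),(355,280),(265,292)],.1);print(cor)
m=cor.mean(0);print('centre',m)
for a,b in((0,1),(3,2)):
    d=cor[a]-cor[b];print('yaw',np.arctan2(-d[0],d[1]))
for a,b in((0,3),(1,2)):
    d=cor[a]-cor[b];print('yaw',np.arctan2(d[1],d[0]))
g=cv2.cvtColor(c['img'],cv2.COLOR_BGR2HSV)
mask=((g[...,2]>205)&(g[...,1]<40)).astype(np.uint8)*255
mask=cv2.morphologyEx(mask,cv2.MORPH_CLOSE,np.ones((5,5)))
roi=np.zeros_like(mask);roi[160:300,195:410]=255
for k in cv2.findContours(mask&roi,0,2)[0]:
    A=cv2.contourArea(k)
    if A<60:continue
    r=cv2.minAreaRect(k);P=ray(c,[r[0]],.118)[0];b=ray(c,cv2.boxPoints(r),.118)
    print(A,r,P,'sides',np.linalg.norm(b[0]-b[1]),np.linalg.norm(b[1]-b[2]),'dirs',[np.arctan2(*(b[i]-b[i+1])[[1,0]]) for i in(0,1)])
v=c['img'][160:300,190:415];cv2.imwrite('pics/crop0.png',cv2.resize(np.hstack([v,cv2.cvtColor(mask,8)[160:300,190:415]]),None,fx=1.75,fy=1.75))
E
```

```text
[[ 0.6852  0.1785  0.1   ]
 [ 0.7119 -0.0796  0.1   ]
 [ 0.3839 -0.1178  0.1   ]
 [ 0.3577  0.1388  0.1   ]]
centre [0.5347 0.03   0.1   ]
yaw 0.1031808554532117
yaw 0.10160124886365292
yaw 0.12047690755792141
yaw 0.11594689911472582
```

View pics/crop0.png

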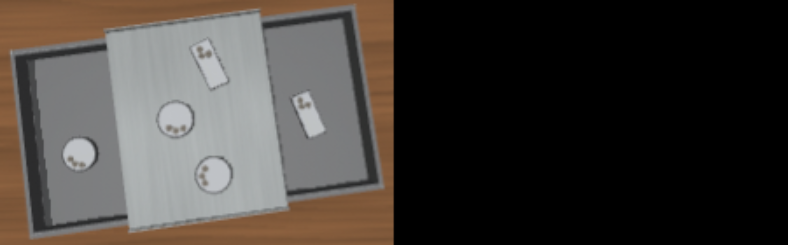

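The crop shows the same layout: pucks at about (290.6,228) and (311.7,260), and the bar centred at (310,196.6) in full-image pixels. My mask threshold was too high, so I'm using these read-off pixels instead.

```bash
cat >>h.py <<'E'
YAW=.11; O=np.array([.535,.030,0])   # stand
RS=R.from_euler('z',YAW)
def st(P): return RS.inv().apply(np.asarray(P)-O)
def rel(s,P,psi=0.):
    """row to reach stand-frame point P, tool x down, jaw axis along stand x (+psi), nearer sign"""
    T=R.from_euler('xyz',s['tcp_rot']); best=None
    y=RS.apply([np.cos(psi),np.sin(psi),0])
    for sg in(1,-1):
        x=np.array([0,0,-1.]);G=R.from_matrix(np.c_[x,sg*y,np.cross(x,sg*y)])
        rv=(T.inv()*G).as_rotvec()
        if best is None or np.linalg.norm(rv)<np.linalg.norm(best):best=rv
    d=T.inv().apply(RS.apply(P)+O-s['eef_pos'])*1000
    return np.r_[d.round(1),best.round(3)]
E
python3 - <<'E'
from station import arm
from h import *
np.set_printoptions(precision=4,suppress=True)
c=arm.capture('top');s=arm.sense()
def q(n,p,z):print(n,st(ray(c,[p],z)).round(4))
f=lambda x,y:(190+x/1.75,160+y/1.75)
q('pA',f(176,119),.12);q('pB',f(213,175),.12);q('bar',f(210,64),.114)
print('bar corners',st(ray(c,[f(191,46),f(209,38),f(229,82),f(211,90)],.114)))
q('pbin',f(79,154),.023);q('bbin',f(308,114),.017);q('bottle',(470,231),.1)
print('edges',st(ray(c,[f(117,130),f(273,110)],.1)))
print('jaw',R.from_euler('xyz',s['tcp_rot']).as_matrix())
print(rel(s,[.09,.08,.23]))
E
```

```text
pA [[0.0045 0.0319 0.12  ]]
pB [[-0.0926 -0.0155  0.12  ]]
bar [[ 0.0867 -0.0348  0.114 ]]
bar corners [[ 0.1204 -0.0078  0.114 ]
 [ 0.1297 -0.039   0.114 ]
 [ 0.053  -0.0618  0.114 ]
 [ 0.044  -0.0307  0.114 ]]
pbin [[-0.0297  0.2115  0.023 ]]
bbin [[-0.0149 -0.1969  0.017 ]]
bottle [[-0.0732 -0.4807  0.1   ]]
edges [[ 0.0004  0.1311  0.1   ]
 [-0.0018 -0.1282  0.1   ]]
jaw [[-0.0002  0.2848 -0.9586]
 [ 0.0009 -0.9586 -0.2848]
 [-1.     -0.0009 -0.    ]]
[   1.4   -563.8   -624.1     -1.392   -0.001    0.001]
```

Emit:
{"fn": "jog_arm", "kwargs": {"series": [[0,-140,-155,-0.35,0,0],[0,-280,-310,-0.7,0,0],[0,-420,-465,-1.05,0,0],[0,-570,-620,-1.39,0,0],[0,-570,-620,-1.39,0,0],[0,-570,-620,-1.39,0,0],[0,-570,-620,-1.39,0,0],[0,-570,-620,-1.39,0,0],[0,-570,-620,-1.39,0,0],[0,-570,-620,-1.39,0,0],[0,-570,-620,-1.39,0,0],[0,-570,-620,-1.39,0,0]], "fingers": 40}}

```text
time: 1.2
eef_pos: [0.4354, -0.1681, 0.2315]
tcp_rot: [2.855, 1.57, 1.399]
ft_force: [0.3, -1.0, 0.5]
finger_gap: 0.467
```

```bash
cat >t.py <<'E'
import sys
from station import arm
from h import *
np.set_printoptions(precision=4,suppress=True)
s=arm.sense();print(s['time'],'stand',st(s['eef_pos']),'F',s['ft_force'],'gap',s['finger_gap'],'q',s['qpos'])
for a in sys.argv[1:]:print(a,rel(s,eval(a)))
E
python3 t.py [.09,.035,.2] [.09,.035,.104]
```

```text
1.2 stand [-0.1207 -0.186   0.2315] F [ 0.2706 -1.0239  0.5006] gap 0.46702797729793266 q [-0.3945  0.1889  1.9686  0.0009  0.9843 -0.5095]
[.09,.035,.2] [  31.7    211.7   -220.       0.005   -0.001   -0.   ]
[.09,.035,.104] [ 127.7    211.7   -219.9      0.005   -0.001   -0.   ]
```

Emit:
{"fn": "jog_arm", "kwargs": {"series": [[0,29,-29,0,0,0],[5,58,-58,0,0,0],[10,87,-87,0,0,0],[15,116,-116,0,0,0],[20,145,-145,0,0,0],[25,174,-174,0,0,0],[32,200,-200,0,0,0],[32,212,-220,0.005,0,0],[32,212,-220,0.005,0,0],[32,212,-220,0.005,0,0]]}}

```text
time: 2.03
eef_pos: [0.6208, 0.0758, 0.199]
tcp_rot: [-2.154, 1.57, 2.67]
ft_force: [-0.8, -0.2, -0.0]
finger_gap: 0.47
```

```bash
python3 t.py [.09,.035,.104]; python3 -c "
from station import arm;import cv2
cv2.imwrite('pics/w1.png',arm.capture('wrist')['img'])"
```

```text
2.0333 stand [0.0903 0.0361 0.199 ] F [-0.8458 -0.1632 -0.0162] gap 0.4700930209219563 q [ 0.1021  0.4607  1.6528  0.0007  1.029  -0.0101]
[.09,.035,.104] [95.    -0.2    1.1    0.002 -0.001  0.001]
```

View pics/w1.png

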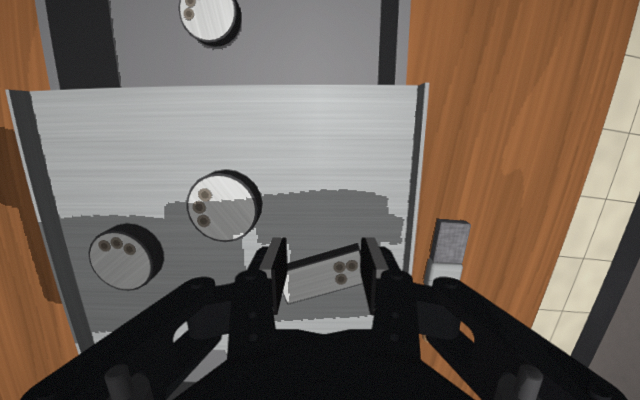

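The wrist view shows the bar at (325,275) on the -y side of the fingers and both pucks clear to the left, at (225,205) and (125,255). Next I descend behind the bar.

Emit:
{"fn": "jog_arm", "kwargs": {"series": [[30,0,1,0,0,0],[60,0,1,0,0,0],[85,0,1,0,0,0],[95,0,1,0,0,0],[95,0,10,0,0,0],[95,0,20,0,0,0],[95,0,30,0,0,0],[95,0,38,0,0,0],[95,0,46,0,0,0],[95,0,54,0,0,0],[95,0,62,0,0,0],[95,0,70,0,0,0]]}}

```text
time: 3.08
eef_pos: [0.6282, 0.0044, 0.1047]
tcp_rot: [-2.454, 1.57, 2.369]
ft_force: [-0.5, 2.0, 1.0]
finger_gap: 0.468
```

```bash
python3 t.py [.09,-.12,.104]; python3 -c "
from station import arm;import cv2
cv2.imwrite('pics/w2.png',arm.capture('wrist')['img'])"
```

```text
3.0833 stand [ 0.0898 -0.0356  0.1047] F [-0.4889  2.0446  0.9717] gap 0.4676295698547594 q [-0.0121  0.587   1.6961  0.0006  0.859  -0.123 ]
[.09,-.12,.104] [ 0.6    0.1   84.4    0.001 -0.     0.   ]
```

View pics/w2.png

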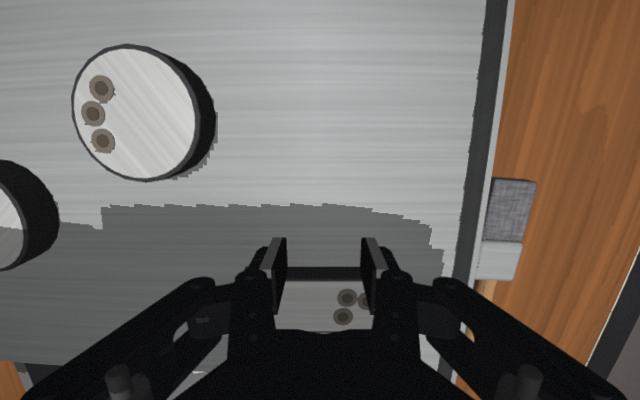

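The bar is now square against the fingers at (325,300) and moving with about 2 N of push. I'll keep going over the -y edge.

Emit:
{"fn": "jog_arm", "kwargs": {"series": [[0,0,10,0,0,0],[0,0,20,0,0,0],[0,0,30,0,0,0],[0,0,40,0,0,0],[0,0,49,0,0,0],[0,0,57,0,0,0],[0,0,65,0,0,0],[0,0,73,0,0,0],[0,0,81,0,0,0],[0,0,89,0,0,0],[0,0,97,0,0,0],[0,0,102,0,0,0]]}}

```text
time: 4.13
eef_pos: [0.6397, -0.0994, 0.1045]
tcp_rot: [-0.815, 1.57, -2.276]
ft_force: [0.8, 0.0, -0.1]
finger_gap: 0.472
```

Emit:
{"fn": "jog_arm", "kwargs": {"series": [[0,0,4,0,0,0],[0,0,4,0,0,0],[-20,0,0,0,0,0],[-50,0,0,0,0,0],[-80,0,0,0,0,0],[-100,0,0,0,0,0]], "fingers": 30}}

```text
time: 4.63
eef_pos: [0.6405, -0.0991, 0.2072]
tcp_rot: [1.089, 1.569, -0.372]
ft_force: [0.3, -1.2, 0.4]
finger_gap: 0.354
```

```bash
python3 t.py [.0045,-.045,.2] [.0045,-.045,.104]; python3 -c "
from station import arm;import cv2
cv2.imwrite('pics/t3.png',cv2.resize(arm.capture('top')['img'][150:310,180:430],None,fx=3,fy=3))"
```

```text
4.6333 stand [ 0.0907 -0.1399  0.2072] F [ 0.3179 -1.2333  0.3712] gap 0.35419730861919846 q [-0.1717  0.4822  1.5955 -0.0005  1.0619 -0.2816]
[.0045,-.045,.2] [  6.9   -86.2   -94.9     0.      0.001  -0.002]
[.0045,-.045,.104] [102.9   -86.4   -95.      0.      0.001  -0.002]
```

View pics/t3.png

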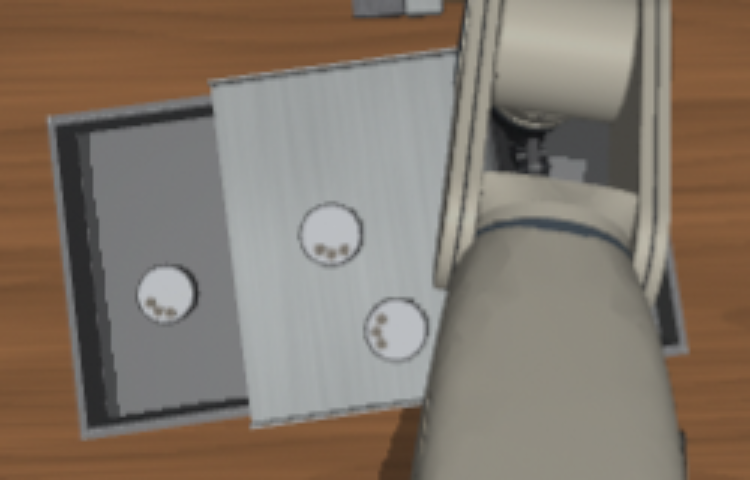

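The bar is off the plate, with its corner visible in the bar tote at crop (565,165). The pucks haven't moved: crop (331,234) and (396,328). Next is the middle puck.

Emit:
{"fn": "jog_arm", "kwargs": {"series": [[0,-29,-32,0,0,0],[0,-58,-64,0,0,0],[7,-86,-95,0,0,0],[7,-86,-95,0,0,0],[35,-86,-95,0,0,0],[65,-86,-95,0,0,0],[92,-86,-95,0,0,0],[103,-86,-95,0,0,0],[103,-86,-95,0,0,0],[103,-86,-105,0,0,0],[103,-86,-115,0,0,0],[103,-86,-125,0,0,0]]}}

```text
time: 5.68
eef_pos: [0.545, 0.0162, 0.1085]
tcp_rot: [1.308, 1.561, -0.153]
ft_force: [0.5, 0.4, 0.1]
finger_gap: 0.353
```

```bash
python3 t.py [.0045,.12,.104]
```

```text
5.6833 stand [ 0.0085 -0.0148  0.1085] F [0.4693 0.4246 0.0626] gap 0.3527105658221269 q [ 0.0088  0.4807  1.8913 -0.0024  0.7595 -0.0992]
[.0045,.12,.104] [   4.1     -4.    -134.8     -0.       0.003   -0.01 ]
```

Emit:
{"fn": "jog_arm", "kwargs": {"series": [[4,-4,-6,0,0.003,-0.01],[4,-4,-16,0,0.003,-0.01],[4,-4,-27,0,0.003,-0.01],[4,-4,-38,0,0.003,-0.01],[4,-4,-49,0,0.003,-0.01],[4,-4,-60,0,0.003,-0.01],[4,-4,-71,0,0.003,-0.01],[4,-4,-82,0,0.003,-0.01],[4,-4,-92,0,0.003,-0.01],[4,-4,-100,0,0.003,-0.01],[4,-4,-107,0,0.003,-0.01],[4,-4,-114,0,0.003,-0.01]]}}

```text
time: 6.68
eef_pos: [0.5284, 0.1298, 0.1042]
tcp_rot: [-2.215, 1.57, 2.607]
ft_force: [0.5, -4.3, 4.5]
finger_gap: 0.349
```

```bash
python3 t.py [.0045,.138,.104]; python3 -c "
from station import arm;import cv2
cv2.imwrite('pics/w4.png',arm.capture('wrist')['img'])"
```

```text
6.6833 stand [0.0044 0.0999 0.1042] F [ 0.4987 -4.3424  4.4545] gap 0.3493107963856122 q [0.2188 0.49   1.8886 0.0003 0.7632 0.1085]
[.0045,.138,.104] [  0.2   0.1 -38.1   0.   -0.    0. ]
```

View pics/w4.png

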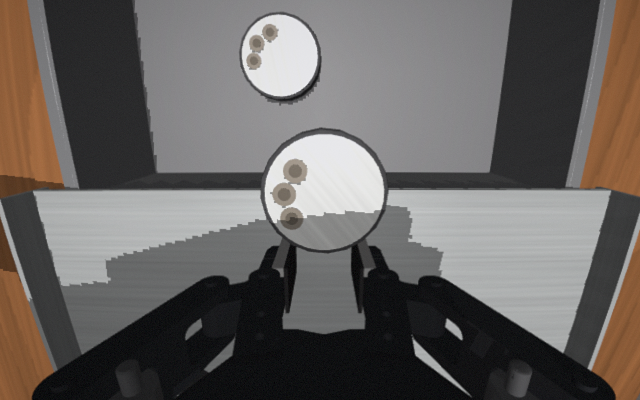

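The puck is cradled between the fingers at (324,190) and overhangs the edge. I'll push it over and retreat upward.

Emit:
{"fn": "jog_arm", "kwargs": {"series": [[0,0,-8,0,0,0],[0,0,-16,0,0,0],[0,0,-24,0,0,0],[0,0,-32,0,0,0],[0,0,-40,0,0,0],[0,0,-42,0,0,0],[0,0,-42,0,0,0],[0,0,-38,0,0,0],[-30,0,-38,0,0,0],[-60,0,-38,0,0,0],[-95,0,-38,0,0,0],[-95,0,-38,0,0,0]]}}

```text
time: 7.73
eef_pos: [0.5278, 0.1688, 0.2053]
tcp_rot: [1.84, 1.561, 0.379]
ft_force: [1.4, 0.9, -0.4]
finger_gap: 0.35
```

```bash
python3 t.py [-.0925,-.085,.2] [-.0925,-.085,.104]; python3 -c "
from station import arm;import cv2
cv2.imwrite('pics/w5.png',arm.capture('wrist')['img'])"
```

```text
7.7333 stand [0.0081 0.1387 0.2053] F [ 1.3708  0.8804 -0.4483] gap 0.3500470508054049 q [0.2875 0.3486 1.8155 0.0011 0.9676 0.1776]
[-.0925,-.085,.2] [   3.7   -100.5    223.8     -0.001   -0.003   -0.01 ]
[-.0925,-.085,.104] [  99.7   -101.4    224.      -0.001   -0.003   -0.01 ]
```

View pics/w5.png

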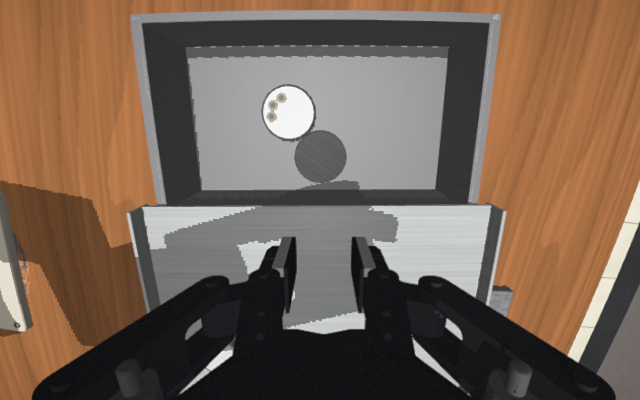

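The first puck lies in the puck tote, flipped over, at (320,157) beside the binned one. On to the second puck.

Emit:
{"fn": "jog_arm", "kwargs": {"series": [[0,-15,32,0,0,0],[0,-30,66,0,0,0],[2,-45,100,0,0,0],[3,-60,134,0,0,0],[4,-75,168,0,0,0],[4,-90,200,0,0,0],[4,-101,224,0,-0.003,-0.01],[4,-101,224,0,-0.003,-0.01],[4,-101,224,0,-0.003,-0.01],[35,-101,224,0,-0.003,-0.01],[65,-101,224,0,-0.003,-0.01],[85,-101,224,0,-0.003,-0.01]]}}

```text
time: 8.78
eef_pos: [0.4506, -0.0642, 0.1145]
tcp_rot: [-1.508, 1.567, -2.969]
ft_force: [0.2, -0.1, 0.0]
finger_gap: 0.352
```

```bash
python3 t.py [-.0925,-.085,.104]
```

```text
8.7833 stand [-0.0943 -0.0843  0.1145] F [ 0.1905 -0.0608  0.028 ] gap 0.3515725049478176 q [-0.1667  0.3714  2.0733 -0.0021  0.7008 -0.2748]
[-.0925,-.085,.104] [10.5    1.8    0.6   -0.     0.     0.004]
```

Emit:
{"fn": "jog_arm", "kwargs": {"series": [[10,2,0,0,0,0.004],[10,2,-8,0,0,0.004],[10,2,-18,0,0,0.004],[10,2,-29,0,0,0.004],[10,2,-40,0,0,0.004],[10,2,-51,0,0,0.004],[10,2,-62,0,0,0.004],[10,2,-73,0,0,0.004],[10,2,-84,0,0,0.004],[10,2,-95,0,0,0.004],[10,2,-106,0,0,0.004],[10,2,-117,0,0,0.004]]}}

```text
time: 9.78
eef_pos: [0.4396, 0.0534, 0.1046]
tcp_rot: [0.181, 1.57, -1.28]
ft_force: [0.5, -2.7, 1.8]
finger_gap: 0.349
```

```bash
python3 t.py [-.0925,.14,.104]; python3 -c "
from station import arm;import cv2
cv2.imwrite('pics/w6.png',arm.capture('wrist')['img'])"
```

```text
9.7833 stand [-0.0922  0.0337  0.1046] F [ 0.4541 -2.6823  1.8133] gap 0.34924291147856956 q [ 0.0942  0.3757  2.1059 -0.0006  0.6598 -0.0151]
[-.0925,.14,.104] [   0.6   -0.3 -106.3   -0.     0.    -0. ]
```

View pics/w6.png

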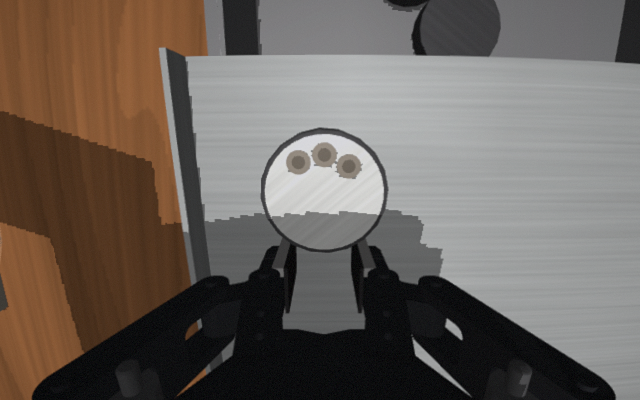

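The second puck is cradled at (324,190). I'll continue over the edge.

Emit:
{"fn": "jog_arm", "kwargs": {"series": [[0,0,-10,0,0,0],[0,0,-21,0,0,0],[0,0,-32,0,0,0],[0,0,-43,0,0,0],[0,0,-54,0,0,0],[0,0,-64,0,0,0],[0,0,-72,0,0,0],[0,0,-80,0,0,0],[0,0,-88,0,0,0],[0,0,-96,0,0,0],[0,0,-104,0,0,0],[0,0,-108,0,0,0]]}}

```text
time: 10.83
eef_pos: [0.4274, 0.163, 0.1045]
tcp_rot: [-2.752, 1.57, 2.071]
ft_force: [0.0, 0.2, -0.7]
finger_gap: 0.35
```

Emit:
{"fn": "jog_arm", "kwargs": {"series": [[0,0,0,0,0,0],[0,0,0,0,0,0],[-20,0,2,0,0,0],[-50,0,4,0,0,0],[-80,0,4,0,0,0],[-120,-20,4,0,0,0],[-150,-40,4,0,0,0],[-160,-60,4,0,0,0],[-160,-60,4,0,0,0],[-160,-60,4,0,0,0]]}}

```text
time: 11.67
eef_pos: [0.3681, 0.1521, 0.2652]
tcp_rot: [2.019, 1.568, 0.558]
ft_force: [0.7, 0.0, 0.1]
finger_gap: 0.353
```

```bash
python3 t.py ; python3 -c "
from station import arm;import cv2,numpy as np
a=cv2.resize(arm.capture('top')['img'][140:310,140:500],None,fx=2.2,fy=2.2);w=arm.capture('scene')['img'][120:310,150:530]
w=cv2.resize(w,(a.shape[1],int(190*a.shape[1]/380)))[:220]
w=cv2.resize(arm.capture('scene')['img'][145:295,220:520],(a.shape[1]//2,a.shape[1]//4))
x=cv2.resize(arm.capture('wrist')['img'],(a.shape[1]-w.shape[1],w.shape[0]))
cv2.imwrite('pics/f7.png',np.vstack([a,np.hstack([w,x])]))"
```

```text
11.6667 stand [-0.1525  0.1397  0.2652] F [0.7471 0.0293 0.0881] gap 0.35259787897031486 q [0.3615 0.0281 2.0649 0.0005 1.0462 0.2511]
```

View pics/f7.png

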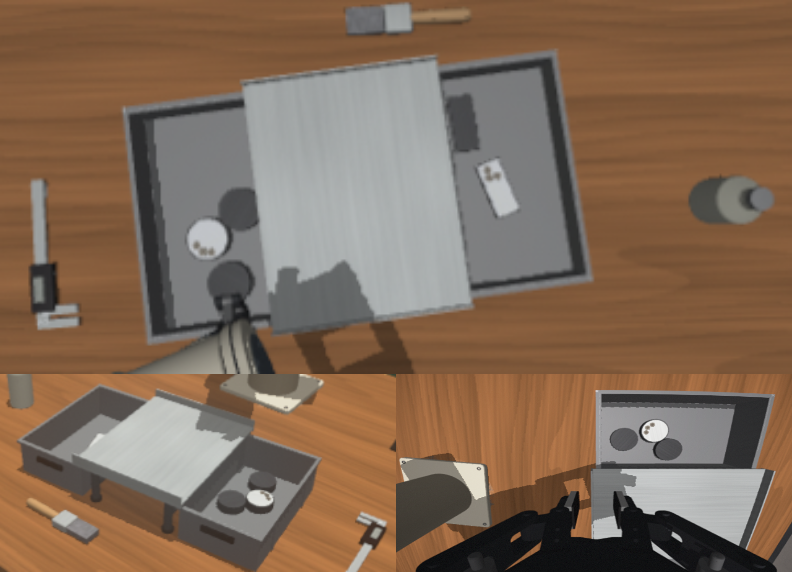

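The plate is empty. The puck tote holds three pucks and the bar tote two bars: the new bar is flipped at (462,123) and the old one is at (497,187). The bystanders look unmoved and the arm is clear, so I'm handing in.

```bash
python3 -c "
from station import arm;print(arm.hand_in())"
```

```text
the job is handed in; nothing more can be done
None
```

The stand is cleared and the job is handed in, at about 12 s of the 48 s allowed; `hand_in` gives no verdict. I swept the bar over the -y end into the bar tote, then both pucks over the +y end into the puck tote. Everything was slid along the plate with two partly open fingers, and nothing was gripped or lifted.

**Last pictures (top, scene and wrist):**
- The plate is empty, with three pucks in the puck tote and two bars in the bar tote.
- The three swept pieces flipped over as they dropped, so they lie burn side down.
- The bottle, brush and calliper look unmoved by eye; I did not measure them.

**Forces and clearance:** wrist force components were at most about 4.5 N in the readings I took during the sweeps. The arm ended clear of everything, about 165 mm above the plate.

**What didn't work:** my colour mask for finding the specimens came out empty because the threshold was too high. I used pixel positions read from the enlarged top view instead, which were accurate enough for the sweeps. No other check failed or disagreed.

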